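# Reset the coin slab stand for a narrower slab

## Robot

A 6-joint arm with a two-finger parallel gripper is mounted at the origin on the work surface. World frame = base frame: x ahead of the robot, y to its left, z up, the work surface at z = 0. Lengths are in mm, angles in rad, forces in N, time in s.
With the tool pointing down it reaches from about 350 to 975 mm from the base axis. Payload 7.1 kg.
Tool frame: the origin (TCP) lies on the centre line of the jaws, within the pads' length; the fingertips stand 17 mm ahead of it and the grasp point (between the pads) lies 2 mm behind it (tip_extent is the distance from the TCP to the fingertips, in mm); z points along the fingers, y is the line along which they close (so a half turn about z gives the same grasp; the last joint's range is limited). The gripper opens to 88 mm and grips with 3 to 60 N. Pads are 20 mm wide; open, the fingers measure 115 mm over their backs; the gripper's body (75 mm by 178 mm) begins 61 mm behind the grasp point.
Start: joints at [-1.144, 0.423, 1.63, -0, 1.089, -0.019], TCP at [269.502, -563.892, 239.675] pointing down, gripper open.
Joint ranges: [-3, 3], [-0.9, 2.11], [0.09, 2.58], [-1.31, 4.45], [0.11, 2.69], [-2.54, 2.54]. Speed limits (rad/s): [2.39, 2.39, 3.01, 3.14, 3.14, 3.14].

## Interface

Orientations are given as a rotation vector (axis times angle).
In Python, from workcell import get_obs, get_image, camera_model, close_job, look_for, outline_of, pinpoint, tip_extent gives the robot as it stands.
- The arm moves only by the shell command python3 -m jog 'ROWS'. ROWS is text: rows parted by semicolons, each of 7 numbers parted by spaces: the shift along the tool's x, y, z as a fraction of full scale, then the turn, a rotation vector about the tool's x, y, z as a fraction of full scale, then the closure, from -1 (fully open) to 1 (shut). A call has 1 to 8 rows; each row is the pose to reach, as a shift and turn from the pose commanded when the call began, along the tool's axes at that moment; what a row does not reach only later rows make up. Full scale, the value 1, is 0.2 m for a shift and 30 degrees for a turn. A row lasts 1/10 s, in which the tool goes at most 50 mm and 8.59 degrees, less where a joint would pass 70% of its speed; a pose out of reach is approached as far as the arm can. A call with a number of a shift or a turn outside -1 to 1 is refused whole. A call with a gripper value outside its range is refused whole. The fingers move at their own pace and stop on an object; the grip force is fixed at half the most. Time passes only in rows, so rows that repeat a pose let the fingers close. It gives the time, the measured TCP pose, the force, the opening and the grip force at its end, in the units of the state.
- get_obs(): the state, without advancing time (a new reading comes with each control period).
- get_image(name): name is "scene" or "top" or "wrist"; returns the picture (400x640x3 uint8, red, green, blue); there is no depth.
- camera_model(name): a dict with "fx", "fy", "cx", "cy" (pixels), "origin" and "orientation" of the camera in the world; the wrist camera has in their place "tool_from_camera" (4x4, takes a point from camera to tool coordinates, whose origin is the TCP and whose axes are the flange's). Camera axes: x right, y down, z forward; pixel columns grow to the right and rows downward; lengths in mm; the calibration is good to about 2 mm. A picture is of the moment at which its call begins: read the wrist's pose just before it. camera_model takes no time and is no camera call.
- close_job(): hands the job in; it is judged then, once.
Trained networks look in the newest picture that a camera, given by its name, has taken for a name from the list of things; names that differ only in an ending like _2 or _b are one class to them, and where a whole thing is asked for, a point or a joint stands for the part that bears it (a point fixed in the world has none). Each returns a list of dicts, best first, with "confidence" (0 to 1); they miss things now and then, are a little off and sometimes report something else, mostly with a low value. They report only what shows in the picture. A call takes as long as a camera call. They do not tell look-alikes from the thing itself.
- look_for(target, camera): "xyz" ([x, y, z] in mm, in the coordinates of the camera as it stood for that picture, good to about 4 mm: the middle of the surface that is visible of it).
- outline_of(target, camera): "mask" (400x640 bool, what is visible of it).
- pinpoint(target, camera): "xyz" ([x, y, z] in mm, in the coordinates of the camera as it stood for that picture, good to about 4 mm: a listed point, or the origin of a listed thing).
The state is a dict: "t": time; "qpos": joint angles; "qvel": joint speeds; "joint_torque": joint torques, N m; "ee_pos": TCP position; "orientation": TCP orientation; "ft_force": force on the tool from outside, world axes, zero at the start; "moment": the same for the moment, N m; "width": finger opening in mm; "grasp_force": force on a finger pad.
Only numpy, scipy, OpenCV 4.12 (cv2) and the standard library are available. Lean on these libraries where they do the work, as an engineer would, in place of code of your own. Each camera call takes 0.05 s, during which the arm holds its last target. There are 200 camera calls.

## Task

Reset the slab stand for a narrower slab: draw its sliding leg back, by its brass post, well clear of the clear coin slab (a couple of centimetres), then lift the slab out and stand it in the slot of the pewter slab box, letting go of it there. Then take the post again, bring the leg in until its white pointer is level with the red index on the base, and, still gripping the post at that mark, turn the hand so that a finger swings the blue cam lever fully shut; leave the lever open until then. Finish while still holding the post, with the leg on its mark and the lever shut; do not let go, and leave the other things on the shelf alone.

Things in the scene. Friction and masses are not known exactly. Their poses are not given: they have to be found in the camera images.
- stand: fixed aluminium slab stand: base plate 90 mm (x) by 300 mm (y), 12 mm thick; origin under its centre, z up, yaw varies. The leg slides along its y. Fixed jaw at y -127 to -117 mm, 52 mm tall; beside it two cradle lips (30 mm tall, y -117 to -92 mm, groove 11 mm wide) in which the slab stands, its foot 14 mm above the shelf
- leg (a joint): slide of the dark steel leg, m, growing towards the stand's +y (opening, away from the slab); range -0.045 to 0.07; 2.5 N of friction, it stays where left. At 0 its jaw face touches the slab (it starts 1 to 4 mm off) and the post axis stands at stand x = 0, y = 11 mm
- post: upright brass post of the leg, a round bar 20 mm in diameter and 66 mm long, to be gripped from above; origin at its foot on the axis (32 mm above the shelf), top at 98 mm. Its sleeve turns freely about the upright axis with the hand, so a gripping hand can turn in place
- jaw_lip (a point): tip of the lip at the top of the leg's jaw, which reaches 7 mm over the slab's top corner at leg = 0; the jaw is 26 mm wide in x, its top 83 mm above the shelf, its face 66 mm from the post axis. So grip the post with the fingers across the rail: closing along the stand's x, or 0.2 rad clockwise of it, clear of jaw and open lever
- pointer (a point): tip of the white pointer on the robot-facing (-x) side of the leg; it has the same y along the stand as the post axis
- index: red index mark on the base, a fixed upright tab 3 mm wide along the rail (y), 8 mm in x, 16 mm tall; origin under its centre, axes parallel to the stand's. The pointer is on the mark at the same y along the stand, within 4 mm. It lies 12 to 36 mm to the slab side (-y) of the pointer at leg = 0, so the slab must be out first
- lever (a joint): blue cam lever turning about the post axis, rad; 0 open, 0.92 its stop, fully shut; grows counter-clockwise from above; starts 0 to 0.12. At 0 it points 0.65 rad from the stand's +x towards +y; shut it points along +y (away from the slab). Turns stiffly (0.05 N m), stays where left, travels with the leg
- vane (a point): outer top end of the lever's upright vane, 60 mm from the post axis. The vane is a radial plate, 6 mm thick, 17 to 62 mm from the post axis, 42 to 83 mm above the shelf; below it the lever arm, to 72 mm out. A finger gripping the post at this height meets its side when the hand turns, some 0.5 rad before the finger's middle reaches it
- slab: clear square coin slab with a brass-coloured coin and a white strip, 60 by 60 mm and 8 mm thick (thickness along its x, width along its y), standing upright in the stand, loose, about 60 g; origin under its lower edge's centre, z up
- slot (a point): middle of the floor of the slab box's slot, 6 mm above the shelf. The fixed pewter box is 60 mm (x) by 90 mm (y), 30 mm tall; its slot is 15 mm wide along x, 72 mm long along y and 24 mm deep, walls 22 mm thick; the slab stands upright in it and may lean (axes: x across the slot, y along it)
- scale: round brass coin scale, 110 mm across, 34 mm tall; loose bystander; origin under its centre
- capsule: clear round acrylic coin capsule with a copper coin, 44 mm across, 10 mm thick, lying flat; loose bystander; origin under its centre
- magnifier: magnifier lying flat: black ebony handle 100 mm long, 18 mm thick along its -x, brass ring 68 mm across on its +x; loose bystander; origin between handle and ring
- dish: shallow round pewter coin tray, 90 mm across, 18 mm tall; loose bystander; origin under its centre
- loupe: small dark loupe, upright cylinder 36 mm across, 34 mm tall; loose bystander; origin under its centre
There are look-alikes about, which are no part of the job. What is shaped like the slab but pink is not meant.

How it is judged:
By the outcome, as a careful person would: the job done as asked, in the order asked, and still so for the second after the job is handed in, while the arm keeps its last pose, push and grip.
It also fails if it takes over 70 s, if anything falls off the work surface, if the arm or the gripper's body presses on something with over 40 N, if the wrist force passes 120 N, or if a joint passes its speed limit or range.

## Working session

There is one attempt and no reset: what is moved stays moved. The work goes in short steps, Python scripts to look and compute and a shell command to move; the robot and the scene stay as the last step left them, time stands still between calls to the robot, and variables do not carry over. Pictures are saved under pics/ and viewed, at most 10 in all, crops included, and the job is handed in when it is done.

```bash
mkdir -p pics; cat > h.py <<'E'
import numpy as np, cv2
from scipy.spatial.transform import Rotation as R
from workcell import *
def T(cam):
    m=camera_model(cam)
    if cam=='wrist':
        o=get_obs(); A=np.eye(4); A[:3,:3]=R.from_rotvec(o['orientation']).as_matrix(); A[:3,3]=o['ee_pos']
        return A@np.array(m['tool_from_camera'])
    A=np.eye(4); q=np.array(m['orientation'],float)
    A[:3,:3]=q if q.shape==(3,3) else R.from_rotvec(q).as_matrix(); A[:3,3]=m['origin']; return A
def w(cam,p): return (T(cam)@np.r_[p,1])[:3]
def px(cam,P):
    m=camera_model(cam); p=(np.linalg.inv(T(cam))@np.r_[P,1])[:3]
    return [m['fx']*p[0]/p[2]+m['cx'],m['fy']*p[1]/p[2]+m['cy']]
def ray(cam,u,v,z):
    m=camera_model(cam); A=T(cam); d=A[:3,:3]@[(u-m['cx'])/m['fx'],(v-m['cy'])/m['fy'],1]
    return A[:3,3]+d*(z-A[2,3])/d[2]
def pin(t,cam,f=pinpoint,n=3):
    for r in f(t,cam)[:n]:
        P=w(cam,r['xyz']); print(cam,t,f.__name__,P.round(1),round(r['confidence'],2),np.round(px(cam,P)))
def save(cam,name,box=None,s=1):
    im=get_image(cam)[:,:,::-1]
    if box: x0,y0,x1,y1=box; im=im[y0:y1,x0:x1]
    cv2.imwrite('pics/'+name,cv2.resize(im,None,fx=s,fy=s,interpolation=cv2.INTER_CUBIC))
E
python3 - <<'E'
from h import *
print(camera_model('top'),tip_extent, get_obs()['orientation'])
save('top','top0.png'); save('scene','sc0.png')
for c in ['top','scene']:
    for t in ['post','pointer','index','vane','slab','slot','stand','jaw_lip']: pin(t,c)
E
```

```text
{'fx': 381.9727002031618, 'fy': 381.9727002031618, 'cx': 319.51558410354806, 'cy': 202.03859112690833, 'origin': array([ 470.63849195,   -7.23565078, 1188.66732998]), 'orientation': array([-2.18134162,  2.18903955, -0.12019291])} 17.0 [-3.06235292e+00 -6.94189401e-01  5.04574665e-04]
top post call [552.8 159.6  28.6] 0.64 [257. 209.]
top post call [546.5 140.4   4.6] 0.48 [264. 212.]
top pointer call [518.7 162.8  28.5] 0.57 [256. 221.]
top index call [544.4 141.4  -2.4] 0.2 [264. 213.]
top vane call [602.7 187.2  82.7] 0.58 [245. 191.]
top slab call [414.7  59.6   1.8] 0.65 [290. 255.]
top slab call [612.9 -92.7   2.4] 0.65 [339. 191.]
top slab call [534.8  57.4  11.5] 0.52 [291. 216.]
top slot call [ 495.  -280.2    9.4] 0.85 [400. 228.]
top slot call [ 447.9 -465.5    1.5] 0.7 [459. 243.]
top stand call [547.6 144.2   1.1] 0.69 [263. 212.]
top jaw_lip call [539.2  82.4  81.9] 0.81 [281. 213.]
scene post call [550.3 158.8  34. ] 0.44 [345. 183.]
scene post call [528.4  59.6  10.7] 0.24 [317. 200.]
scene pointer call [520.  163.   23.7] 0.85 [339. 179.]
scene vane call [600.7 184.8  84.6] 0.65 [364. 176.]
scene vane call [ 495.5 -280.6    7.6] 0.49 [217. 256.]
scene vane call [543.3 139.9   0.6] 0.44 [339. 192.]
scene slab call [464.8 -73.    1.7] 0.71 [271. 212.]
scene slab call [683.8  76.6   3.1] 0.71 [357. 228.]
scene slab call [529.6  60.3  13.3] 0.59 [317. 199.]
scene slot call [ 493.6 -277.5    9.7] 0.6 [218. 255.]
scene slot call [532.7  83.7  78.5] 0.32 [324. 182.]
scene stand call [ 5.450e+02  1.438e+02 -2.000e-01] 0.68 [340. 192.]
scene stand call [599.5 189.9  85.4] 0.47 [365. 175.]
scene jaw_lip call [534.2  87.1  78.3] 0.71 [325. 182.]
```

View pics/top0.png

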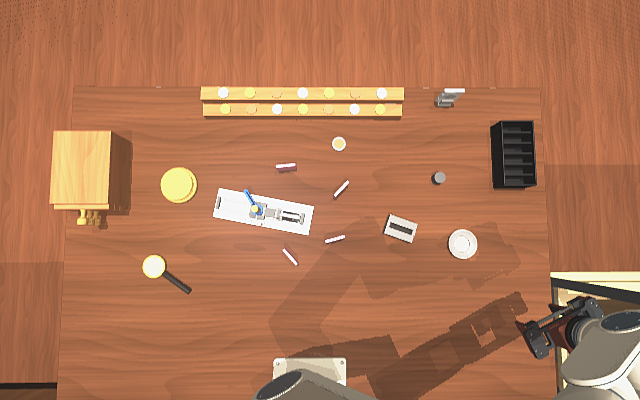

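View pics/sc0.png

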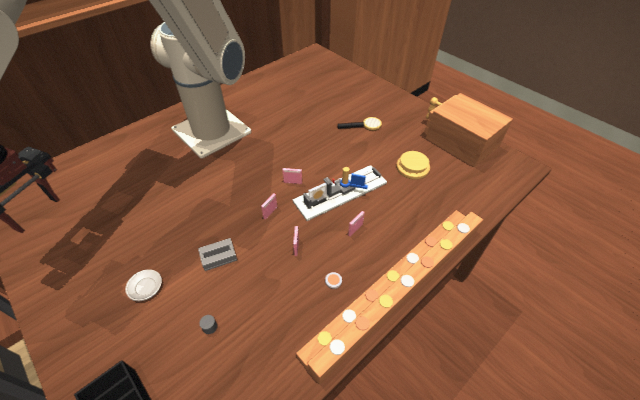

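The clear slab is the one standing in the stand (top ~(291,216), scene ~(317,195)). The four slab-shaped things in pink at top (287,167), (341,188), (335,239) and (290,257) are look-alikes. The pewter box is at top (400,228). Next I'll measure the yaws and plan the travel.

```bash
cat >> h.py <<'E'
def yawof(o): 
    y=R.from_rotvec(o['orientation']).as_matrix()[:,1]; return np.arctan2(y[1],y[0])
def go(P,yaw=None):
    """total shift (fractions of 200mm) in tool axes and turn (fractions of 30deg) about tool z, tool y towards `yaw`"""
    o=get_obs(); M=R.from_rotvec(o['orientation']).as_matrix(); d=M.T@(np.array(P,float)-o['ee_pos'])/200
    s=f"shift {d.round(3)} len {np.linalg.norm(d)*200:.0f}mm"
    if yaw is not None:
        c=np.cos(yaw);n=np.sin(yaw); z=np.array([0,0,-1.]);y=np.array([c,n,0]); G=np.c_[np.cross(y,z),y,z]
        s+=f" turn {(R.from_matrix(M.T@G).as_rotvec()/np.radians(30)).round(3)}"
    print(s)
def rect(t,cam,z):
    m=outline_of(t,cam)
    for r in m[:3]:
        k=r['mask'].astype(np.uint8); c=max(cv2.findContours(k,0,1)[0],key=cv2.contourArea)[:,0,:]
        P=np.array([ray(cam,u,v,z)[:2] for u,v in c],np.float32); b=cv2.minAreaRect(P); q=cv2.boxPoints(b)
        e=max((q[1]-q[0],q[2]-q[1]),key=np.linalg.norm)
        print(t,cam,'conf',round(r['confidence'],2),'centre',np.round(b[0],1),'size',np.round(b[1],1),'long axis yaw',round(float(np.arctan2(e[1],e[0])),3))
E
python3 - <<'E'
from h import *
get_image('top')
rect('stand','top',12); rect('slot','top',30)
o=get_obs(); print('tool y yaw',yawof(o)); m=camera_model('wrist'); print(np.round(m['tool_from_camera'],2), m['fx'])
go([450,-280,380],yawof(o)); 
E
```

```text
stand top conf 0.8 centre [551.  142.4] size [299.8  96.5] long axis yaw 1.37
slot top conf 0.81 centre [ 492.7 -275.3] size [93.2 62.2] long axis yaw 1.228
tool y yaw -1.1250237956651992
[[  -0.     -0.97   -0.25   68.19]
 [   1.      0.     -0.     -1.  ]
 [   0.     -0.25    0.97 -146.42]
 [   0.      0.      0.      1.  ]] 329.0488627796196
shift [ 1.426 -0.892 -0.702] len 365mm turn [ 0. -0.  0.]
```

```bash
python3 -m jog '0.18 -0.11 -0.09 0 0 0 -1;0.36 -0.22 -0.18 0 0 0 -1;0.54 -0.33 -0.27 0 0 0 -1;0.72 -0.45 -0.35 0 0 0 -1' && python3 -m jog '0.18 -0.11 -0.09 0 0 0 -1;0.36 -0.22 -0.18 0 0 0 -1;0.54 -0.33 -0.27 0 0 0 -1;0.71 -0.45 -0.35 0 0 0 -1;0.71 -0.45 -0.35 0 0 0 -1'
python3 - <<'E'
from h import *
save('wrist','w1.png'); pin('slot','wrist'); rect('slot','wrist',30)
o=get_obs();print(o['t']); go([490,100,330],-0.35)
E
```

```text
t: 1.45
ee_pos: [361.3, -419.5, 310.6]
orientation: [3.064, 0.693, 0.001]
ft_force: [0.2, 0.0, 0.3]
width: 87.5
grasp_force: 0.0
t: 1.95
ee_pos: [452.6, -275.3, 382.3]
orientation: [3.06, 0.701, 0.006]
ft_force: [-0.1, -1.1, -0.4]
width: 88.0
grasp_force: 0.0
wrist slot call [ 492.5 -274.3    3. ] 0.83 [324. 131.]
wrist slot call [ 442.2 -470.7   -1.1] 0.29 [416. 210.]
slot wrist conf 0.57 centre [ 489.  -278.4] size [90.3 59.5] long axis yaw 1.22
2.1
shift [ 0.999 -1.619  0.246] len 384mm turn [-1.000e-03  1.000e-03 -1.479e+00]
```

View pics/w1.png

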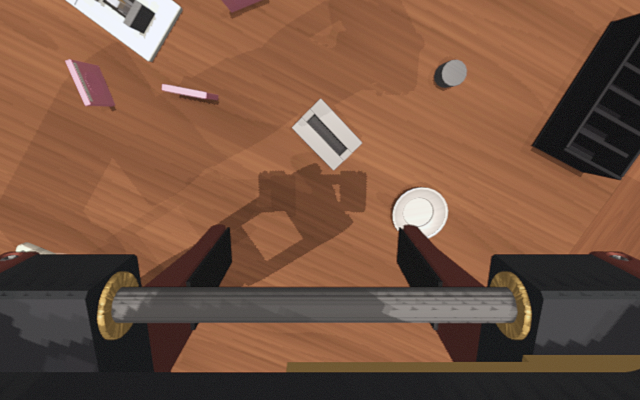

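The wrist view shows the pewter box with its slot at (327,134). It agrees with the top camera: centre ≈ (491,-277), long axis 1.22. Now to the stand.

```bash
python3 -m jog '0.12 -0.2 0.03 0 0 0 -1;0.25 -0.4 0.06 0 0 0 -1;0.37 -0.6 0.09 0 0 0 -1;0.5 -0.81 0.12 0 0 0 -1' && python3 -m jog '0.12 -0.2 0.03 0 0 -0.28 -1;0.25 -0.4 0.06 0 0 -0.56 -1;0.37 -0.6 0.09 0 0 -0.84 -1;0.5 -0.81 0.12 0 0 -1 -1;0.5 -0.81 0.12 0 0 -1 -1'
python3 - <<'E'
from h import *
save('wrist','w2.png')
for t in ['post','pointer','index','vane','slab','stand','jaw_lip']: pin(t,'wrist',n=2)
rect('stand','wrist',12)
print(get_obs()['t']); 
E
```

```text
t: 2.5
ee_pos: [469.6, -88.9, 354.7]
orientation: [-3.065, -0.689, 0.002]
ft_force: [1.6, 0.1, -0.4]
width: 87.5
grasp_force: 0.0
t: 3.0
ee_pos: [490.5, 103.4, 330.0]
orientation: [-2.774, -1.471, 0.003]
ft_force: [-0.0, -0.5, -0.1]
width: 88.1
grasp_force: 0.0
wrist post call [549.9 156.   37.8] 0.68 [328. 103.]
wrist pointer call [518.7 156.7  31. ] 0.75 [308. 116.]
wrist index call [ 491.2 -276.6    7.7] 0.42 [443. 345.]
wrist vane call [603.1 184.5  88.2] 0.77 [355.  50.]
wrist slab call [680.8  68.    7.9] 0.79 [441. 101.]
wrist slab call [529.4  60.1  19.2] 0.78 [353. 169.]
wrist stand call [549.  138.6   7.1] 0.65 [333. 114.]
wrist jaw_lip call [538.5  81.9  82.3] 0.66 [355. 160.]
stand wrist conf 0.65 centre [556.3 137.9] size [301.1 105.8] long axis yaw 1.366
stand wrist conf 0.41 centre [576.9 172. ] size [95.2 34.1] long axis yaw 0.699
3.45
```

View pics/w2.png

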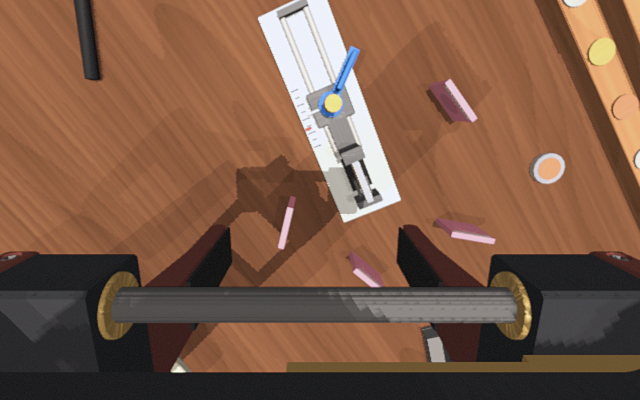

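The post top (brass) is at (334,103), the red index at about (309,128), the open blue vane ends at (354,50), and the clear slab is at about (367,182).

```bash
python3 - <<'E'
from h import *
print('post top',ray('wrist',334,103,98), 'index',ray('wrist',309,128,24),'corners',ray('wrist',344,222,12),ray('wrist',400,200,12))
im=get_image('wrist'); hsv=cv2.cvtColor(im,cv2.COLOR_RGB2HSV)
def blob(lo,hi,box):
    x0,y0,x1,y1=box; k=cv2.inRange(hsv,lo,hi)[y0:y1,x0:x1]; v,u=np.nonzero(k); return (u.mean()+x0,v.mean()+y0,len(u)) if len(u) else None
print('yellow',blob((22,100,150),(35,255,255),(315,85,350,120)),'red',blob((0,150,120),(6,255,255),(296,115,322,140)))
cv2.imwrite('pics/w2c.png',cv2.resize(im[60:220,270:420,::-1],None,fx=5,fy=3.75*4/3/1,interpolation=cv2.INTER_CUBIC)[:600])
E
```

```text
post top [553.08496387 151.52437774  98.        ] index [511.82822606 142.76796016  24.        ] corners [ 4.75895745e+02 -1.45403922e-01  1.20000000e+01] [562.18166568 -18.35593247  12.        ]
yellow (np.float64(328.69832402234636), np.float64(100.25698324022346), 179) red (np.float64(305.0), np.float64(126.0), 1)
```

View pics/w2c.png

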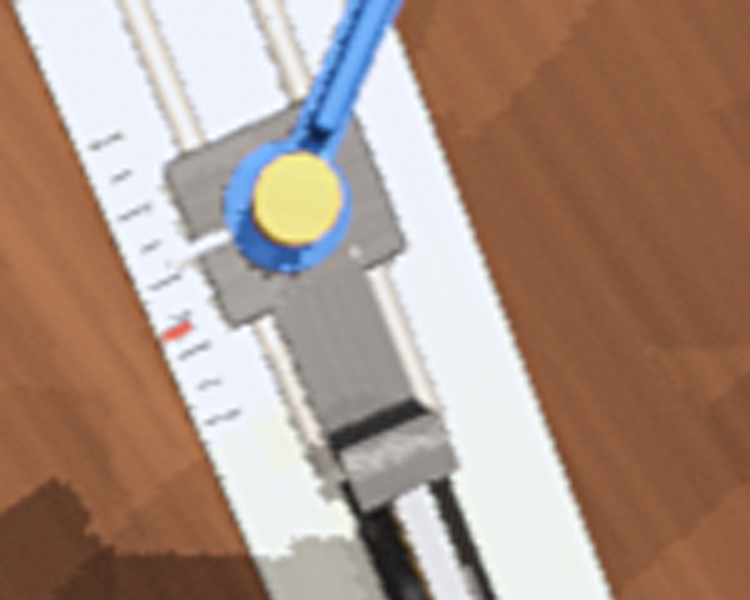

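```bash
python3 - <<'E'
from h import *
P=ray('wrist',329.6,100,98); print('post',P,get_obs()['ee_pos'],yawof(get_obs()))
for z in (18,28): print('idx',z,ray('wrist',305.4,126.4,z))
for z in (20,28): print('ptr',z,ray('wrist',305.,113,z))
# stand long edges: left edge & right edge at z 12
a,b=ray('wrist',270+30/5,60+60/5,12),ray('wrist',270+235/5,60+520/5,12); c,d=ray('wrist',270+405/5,60+50/5,12),ray('wrist',270+600/5,60+570/5,12)
for p,q in((a,b),(c,d)): print('edge yaw',np.arctan2(*(p-q)[[1,0]]),p,q)
pin('post','wrist'); get_image('top'); pin('post','top')
u,v=px('top',P); print(u,v)
im=get_image('top'); hsv=cv2.cvtColor(im,cv2.COLOR_RGB2HSV); k=cv2.inRange(hsv,(20,80,130),(35,255,255))[200:220,245:270]; y,x=np.nonzero(k); print(x.mean()+245,y.mean()+200,len(x), ray('top',x.mean()+245,y.mean()+200,98))
go([P[0],P[1],200],-0.35)
E
```

```text
post [550.78033202 157.25961435  98.        ] [490.80117581  99.42007799 331.86451647] -0.6032368297129957
idx 18 [508.70686628 147.43884684  18.        ]
idx 28 [509.1497978  147.63269538  28.        ]
ptr 20 [518.48997051 162.29894644  20.        ]
ptr 28 [518.67508823 162.19530416  28.        ]
edge yaw 1.3861556908101913 [516.81925844 227.77470386  12.        ] [491.99970119  94.88487074  12.        ]
edge yaw 1.3711448728734494 [600.52971242 173.13204081  12.        ] [570.23314135  23.40636068  12.        ]
wrist post call [551.6 159.8  37.1] 0.57 [327. 100.]
254.03996260548274 208.4171161115857
nan nan 0 [nan nan nan]
shift [0.405 0.086 0.659] len 156mm turn [ 0.    -0.    -0.481]<stdin>:10: RuntimeWarning: Mean of empty slice.
  ret = ret.dtype.type(ret / rcount)
```

```bash
python3 -m jog '0.13 0.03 0.22 0 0 -0.24 -1;0.26 0.06 0.44 0 0 -0.48 -1;0.405 0.086 0.659 0 0 -0.48 -1;0.405 0.086 0.659 0 0 -0.48 -1;0.405 0.086 0.659 0 0 -0.48 -1'
python3 - <<'E'
from h import *
save('wrist','w3.png'); pin('post','wrist'); pin('vane','wrist'); go([551,157.5,72],-0.35);print(get_obs()['t'])
E
```

```text
t: 4.2
ee_pos: [550.0, 157.5, 198.8]
orientation: [-2.573, -1.801, 0.005]
ft_force: [0.1, -1.0, -0.0]
width: 88.0
grasp_force: 0.0
wrist post call [549.1 158.8  36.3] 0.67 [312. 185.]
wrist post call [519.1 160.8  27.8] 0.55 [283. 191.]
wrist vane call [604.6 192.1  84. ] 0.68 [362. 135.]
shift [ 0.    -0.003  0.651] len 130mm turn [ 0.005 -0.003 -0.001]
4.35
```

View pics/w3.png

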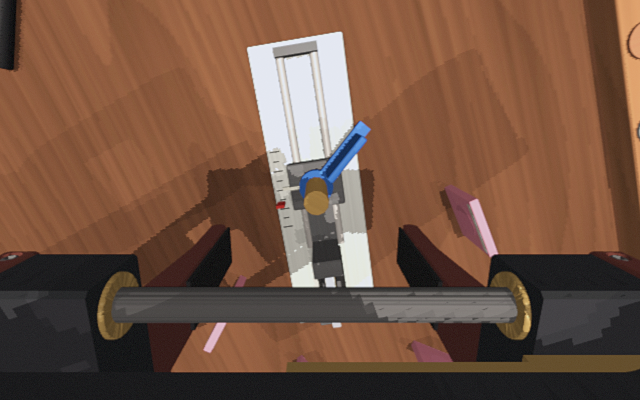

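The post top is at (316,203), the red index at (281,205) and the vane end at (364,128).

```bash
python3 - <<'E'
from h import *
print(ray('wrist',316,203,98),ray('wrist',281,205,26),ray('wrist',281,205,14)); 
for a,b in (((248,48),(292,288)),((342,33),(372,288))):
  p,q=ray('wrist',*a,12),ray('wrist',*b,12); print(np.arctan2(*(p-q)[[1,0]]),p[:2],q[:2])
E
python3 -m jog '0 0 0.2 0 0 0 -1;0 0 0.4 0 0 0 -1;0 0 0.55 0 0 0 -1;0 0 0.63 0 0 0 -1;0 0 0.635 0 0 0 -1'
```

```text
[552.27729295 156.14438989  98.        ] [511.866681   147.54154722  26.        ] [509.55798394 144.77739567  14.        ]
1.3677200970616035 [536.43925518 298.69613837] [484.99210758  48.84922332]
1.3687588334363852 [624.21817092 280.48275147] [570.35403136  17.51551522]
t: 4.85
ee_pos: [550.2, 156.8, 73.0]
orientation: [-2.575, -1.8, 0.001]
ft_force: [-0.6, -0.1, -0.7]
width: 87.4
grasp_force: 0.0
```

```bash
python3 -m jog '0 0 0 0 0 0 1;0 0 0 0 0 0 1;0 0 0 0 0 0 1;0 0 0 0 0 0 1;0 0 0 0 0 0 1;0 0 0 0 0 0 1'
python3 - <<'E'
from h import *
o=get_obs();e=np.array([.201,.9795,0]); print(o['t'],yawof(o),o['ee_pos']); go(o['ee_pos']+28*e)
E
```

```text
t: 5.45
ee_pos: [550.8, 157.5, 73.1]
orientation: [2.574, 1.801, 0.0]
ft_force: [0.9, 0.7, -0.6]
width: 43.0
grasp_force: 0.0
5.45 -0.34999880317799315 [550.77187624 157.50422471  73.11082948]
shift [ 0.138 -0.021  0.   ] len 28mm
```

Still closing; continue.

```bash
python3 -m jog '0 0 0 0 0 0 1;0 0 0 0 0 0 1;0 0 0 0 0 0 1;0 0 0 0 0 0 1;0 0 0 0 0 0 1;0 0 0 0 0 0 1'
```

```text
t: 6.05
ee_pos: [551.2, 157.3, 72.9]
orientation: [2.574, 1.8, 0.001]
ft_force: [3.7, -3.0, -3.1]
width: 19.5
grasp_force: 30.8
```

```bash
python3 -m jog '0.03 -0.004 0 0 0 0 1;0.06 -0.009 0 0 0 0 1;0.09 -0.013 0 0 0 0 1;0.12 -0.018 0 0 0 0 1;0.15 -0.023 0 0 0 0 1;0.15 -0.023 0 0 0 0 1'
python3 - <<'E'
from h import *
o=get_obs(); print(o['moment'],o['ee_pos'])
E
```

```text
t: 6.65
ee_pos: [557.3, 188.2, 72.9]
orientation: [2.574, 1.801, 0.002]
ft_force: [4.6, 1.6, -4.0]
width: 19.5
grasp_force: 30.4
[ 0.17270593 -0.69370688 -0.0146865 ] [557.27708012 188.21280711  72.89914271]
```

```bash
python3 -m jog '0 0 0 0 0 0 -1;0 0 0 0 0 0 -1;0 0 0 0 0 0 -1;0 0 0 0 0 0 -1;0 0 0 0 0 0 -1;0 0 -0.2 0 0 0 -1;0 0 -0.4 0 0 0 -1;0 0 -0.65 0 0 0 -1'
python3 - <<'E'
from h import *
go([527,40,210],-0.203)
E
```

```text
t: 7.45
ee_pos: [555.4, 186.8, 202.9]
orientation: [-2.574, -1.8, 0.005]
ft_force: [1.2, 1.1, 0.2]
width: 80.4
grasp_force: 0.0
shift [-0.738  0.118 -0.034] len 150mm turn [-0.006  0.004 -0.281]
```

```bash
python3 -m jog '-0.2 0.03 -0.03 0 0 -0.14 -1;-0.4 0.06 -0.03 0 0 -0.28 -1;-0.6 0.09 -0.03 0 0 -0.28 -1;-0.74 0.118 -0.03 0 0 -0.28 -1;-0.74 0.118 -0.03 0 0 -0.28 -1;-0.74 0.118 -0.03 0 0 -0.28 -1'
python3 - <<'E'
from h import *
save('wrist','w4.png',(200,80,440,280),3.3); 
for t in ['slab','jaw_lip','post','pointer']: pin(t,'wrist')
print(get_obs()['t'],yawof(get_obs()))
E
```

```text
t: 8.05
ee_pos: [528.1, 39.8, 209.0]
orientation: [-2.437, -1.982, -0.001]
ft_force: [0.0, -0.3, -0.2]
width: 88.0
grasp_force: 0.0
wrist slab call [462.5 -73.9   3. ] 0.82 [279. 282.]
wrist slab call [531.4  63.7  17.3] 0.75 [313. 158.]
wrist slab call [411.2  63.4   1.5] 0.74 [205. 179.]
wrist jaw_lip call [540.6 119.9  81.1] 0.97 [310.  98.]
wrist post call [553.2 190.9  36.7] 0.77 [308.  14.]
wrist pointer call [521.7 193.   28.4] 0.64 [274.  22.]
8.3 -0.20216066753366524
```

View pics/w4.png

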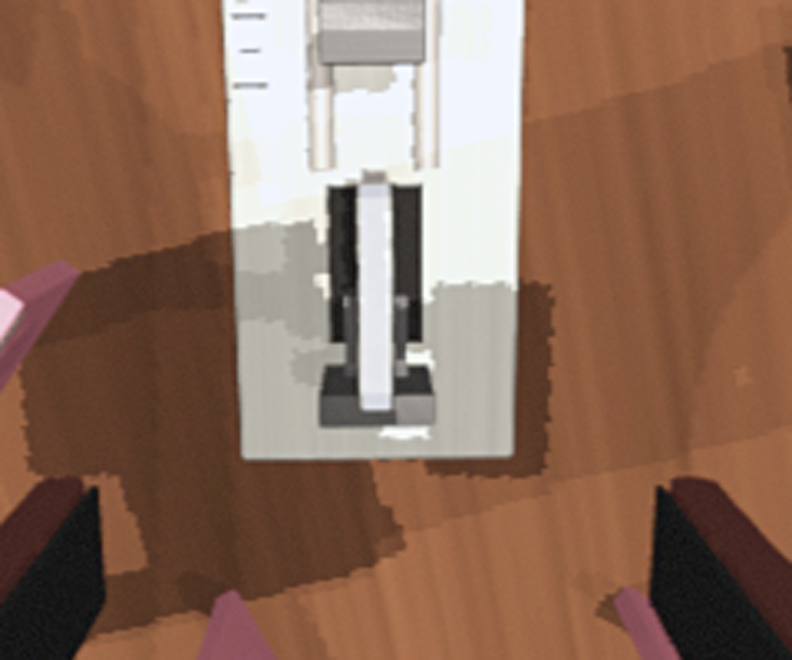

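The clear slab (not pink) has its top edge in the crop from (374,183) to (376,410), and the jaw has been drawn back to y≈62. The pink ones lie outside the stand.

```bash
python3 - <<'E'
from h import *
a=ray('wrist',200+374/3.3,80+183/3.3,74);b=ray('wrist',200+376/3.3,80+410/3.3,74);print(a,b,np.linalg.norm(a-b),np.arctan2(*(a-b)[[1,0]]),(a+b)/2)
c=(a+b)/2; go([c[0],c[1],60],-0.203)
E
```

```text
[537.33164911  90.06454784  74.        ] [525.74941902  31.02779676  74.        ] 60.16216445939747 1.3770699989009714 [531.54053407  60.5461723   74.        ]
shift [ 0.099 -0.003  0.744] len 150mm turn [-0.    -0.     0.002]
```

```bash
python3 -m jog '0.099 -0.003 0.2 0 0 0 -1;0.099 -0.003 0.4 0 0 0 -1;0.099 -0.003 0.6 0 0 0 -1;0.099 -0.003 0.74 0 0 0 -1;0.099 -0.003 0.74 0 0 0 -1;0.099 -0.003 0.74 0 0 0 1;0.099 -0.003 0.74 0 0 0 1;0.099 -0.003 0.74 0 0 0 1' && python3 -m jog '0 0 0 0 0 0 1;0 0 0 0 0 0 1;0 0 0 0 0 0 1;0 0 0 0 0 0 1;0 0 0 0 0 0 1;0 0 0 0 0 0 1;0 0 0 0 0 0 1;0 0 0 0 0 0 1' && python3 -m jog '0 0 0 0 0 0 1;0 0 0 0 0 0 1;0 0 0 0 0 0 1;0 0 0 0 0 0 1'
```

```text
t: 9.1
ee_pos: [532.8, 59.9, 62.6]
orientation: [2.434, 1.983, 0.004]
ft_force: [0.4, -0.3, 0.5]
width: 67.3
grasp_force: 0.0
t: 9.9
ee_pos: [531.4, 59.6, 60.8]
orientation: [-2.436, -1.984, 0.0]
ft_force: [-0.3, 0.2, -0.0]
width: 8.0
grasp_force: 30.0
t: 10.3
ee_pos: [531.5, 59.6, 60.9]
orientation: [-2.435, -1.984, 0.0]
ft_force: [-0.2, -0.6, -0.2]
width: 8.3
grasp_force: 30.0
```

```bash
python3 -m jog '0 0 -0.06 0 0 0 1;0 0 -0.14 0 0 0 1;0 0 -0.25 0 0 0 1;0 0 -0.4 0 0 0 1;0 0 -0.55 0 0 0 1;0 0 -0.7 0 0 0 1;0 0 -0.7 0 0 0 1'
python3 - <<'E'
from h import *
o=get_obs(); print(o['width'],o['grasp_force'],yawof(o)); go([491,-277,200],-0.345)
e=np.array([np.cos(1.226),np.sin(1.226),0]); go(np.array([491,-277,200])-70*e)
E
```

```text
t: 11.0
ee_pos: [533.9, 59.8, 205.6]
orientation: [2.432, 1.982, 0.01]
ft_force: [0.4, -0.0, -0.6]
width: 7.8
grasp_force: 30.0
7.817080864598291 29.999768435955048 -0.20350332005107608
shift [-1.693  0.13   0.025] len 340mm turn [ 0.014 -0.005  0.27 ]
shift [-2.039  0.081  0.024] len 408mm
```

```bash
python3 -m jog '-0.15 0.01 0 0 0 0 1;-0.35 0.02 0 0 0 0 1;-0.55 0.03 0 0 0 0 1;-0.77 0.03 0 0 0 0 1;-0.98 0.04 0.01 0 0 0 1' && python3 -m jog '-0.22 0.01 0 0 0 0.13 1;-0.45 0.02 0 0 0 0.27 1;-0.67 0.03 0.01 0 0 0.27 1;-0.9 0.035 0.01 0 0 0.27 1;-1 0.04 0.01 0 0 0.27 1;-1 0.04 0.01 0 0 0.27 1;-1 0.04 0.01 0 0 0.27 1'
python3 - <<'E'
from h import *
save('wrist','w5.png'); pin('slot','wrist'); rect('slot','wrist',30);o=get_obs(); print(o['t'],yawof(o))
E
```

```text
t: 11.5
ee_pos: [498.7, -135.3, 198.7]
orientation: [-2.435, -1.985, 0.0]
ft_force: [1.5, 1.3, -0.0]
width: 7.8
grasp_force: 30.0
t: 12.2
ee_pos: [466.5, -331.0, 196.2]
orientation: [-2.569, -1.805, 0.0]
ft_force: [0.7, 0.4, -0.2]
width: 7.6
grasp_force: 30.0
wrist slot call [ 492.6 -269.6    6.1] 0.93 [318. 116.]
slot wrist conf 0.98 centre [ 494.2 -275.3] size [89.5 60.2] long axis yaw 1.227
12.35 -0.3434681210316735
```

View pics/w5.png

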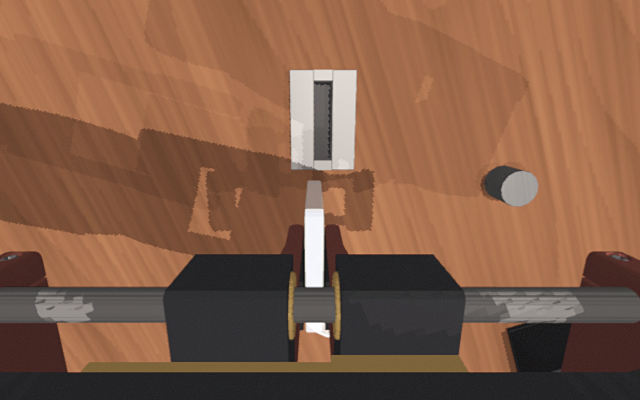

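The box top spans (290–356, 70–169) and the slot is at (314–333, 81–160). The slab is held straight.

```bash
python3 - <<'E'
from h import *
im=get_image('wrist'); g=im[:,:,1].astype(int); print([list(g[r,284:364:2]) for r in (100,140)])
C=[ray('wrist',u,v,30) for u,v in((290,70),(356,70),(354,169),(292,169))]; print('box',np.mean(C,0),np.linalg.norm(C[0]-C[1]),np.linalg.norm(C[1]-C[2]))
S=[ray('wrist',u,v,30) for u,v in((314,81),(333,81),(333,160),(314,160))]; S=np.array(S);print('slot',S.mean(0),np.linalg.norm(S[0]-S[1]),np.linalg.norm(S[1]-S[2]))
d=(S[0]+S[1]-S[2]-S[3]);print(np.arctan2(d[1],d[0])); print(get_obs()['ee_pos'],px('wrist',get_obs()['ee_pos']+np.array([.34*29,.94*29,12])))
c=S.mean(0); go([c[0],c[1],110],-0.3435)
E
```

```text
[[np.int64(99), np.int64(100), np.int64(79), np.int64(178), np.int64(206), np.int64(206), np.int64(207), np.int64(208), np.int64(209), np.int64(210), np.int64(210), np.int64(210), np.int64(211), np.int64(213), np.int64(202), np.int64(104), np.int64(99), np.int64(100), np.int64(100), np.int64(101), np.int64(98), np.int64(96), np.int64(96), np.int64(51), np.int64(166), np.int64(214), np.int64(212), np.int64(211), np.int64(212), np.int64(213), np.int64(212), np.int64(213), np.int64(211), np.int64(212), np.int64(213), np.int64(215), np.int64(113), np.int64(112), np.int64(112), np.int64(113)], [np.int64(106), np.int64(105), np.int64(105), np.int64(132), np.int64(211), np.int64(208), np.int64(209), np.int64(210), np.int64(210), np.int64(200), np.int64(193), np.int64(193), np.int64(194), np.int64(194), np.int64(194), np.int64(86), np.int64(86), np.int64(85), np.int64(87), np.int64(86), np.int64(87), np.int64(89), np.int64(40), np.int64(65), np.int64(187), np.int64(207), np.int64(205), np.int64(205), np.int64(205), np.int64(204), np.int64(205), np.int64(205), np.int64(205), np.int64(206), np.int64(208), np.int64(151), np.int64(107), np.int64(117), np.int64(118), np.int64(117)]]
box [ 495.04084292 -275.70216873   30.        ] 59.03349345365336 89.49041173559591
slot [ 495.37644047 -276.15511228   30.        ] 17.128147038302092 71.48978668242052
1.2346998861844458
[ 467.32582929 -330.13572723  196.80764531] [np.float64(315.43617866868647), np.float64(208.65879255260484)]
shift [0.301 0.041 0.434] len 106mm turn [-0.001 -0.001  0.   ]
```

```bash
python3 -m jog '0.1 0.015 0.1 0 0 0 1;0.2 0.03 0.25 0 0 0 1;0.295 0.039 0.43 0 0 0 1;0.295 0.039 0.43 0 0 0 1;0.295 0.039 0.43 0 0 0 1'
python3 - <<'E'
from h import *
o=get_obs(); print(o['ee_pos'],yawof(o),o['t']); save('wrist','w6.png',(200,100,440,280),3.3)
go([495.2,-276,82]); go([495.2,-276,54])
E
```

```text
t: 12.9
ee_pos: [494.5, -277.6, 110.8]
orientation: [-2.567, -1.809, 0.001]
ft_force: [-0.5, 0.0, -0.7]
width: 7.9
grasp_force: 30.0
[ 494.49425822 -277.6478304   110.79714902] -0.3426318069457965 12.9
shift [ 0.013 -0.004  0.149] len 30mm
shift [ 0.013 -0.004  0.289] len 58mm
```

View pics/w6.png

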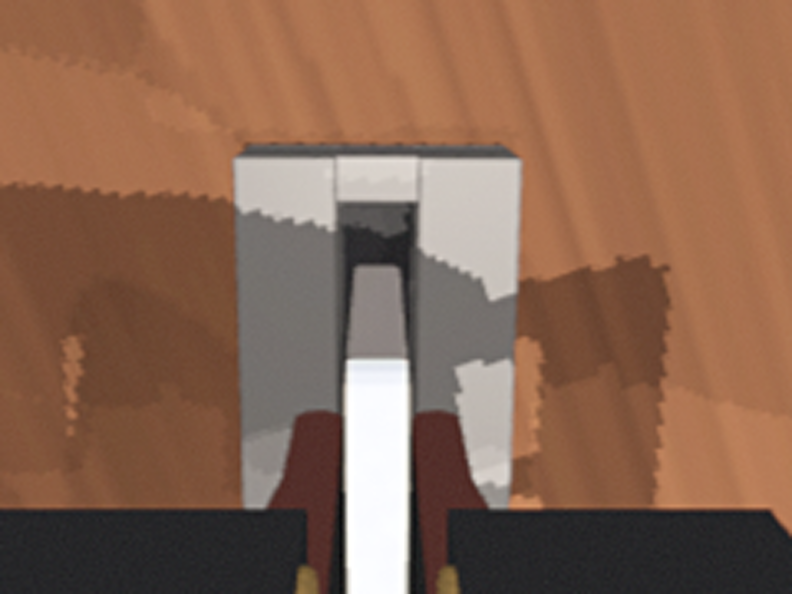

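The slab (crop column 378) is centred over the slot (338–417), so I can lower it.

```bash
python3 -m jog '0.01 -0.002 0.07 0 0 0 1;0.01 -0.002 0.14 0 0 0 1;0.01 -0.002 0.2 0 0 0 1;0.01 -0.002 0.25 0 0 0 1;0.01 -0.002 0.28 0 0 0 1;0.01 -0.002 0.285 0 0 0 1;0.01 -0.002 0.285 0 0 0 1'
```

```text
t: 13.65
ee_pos: [494.7, -276.6, 53.7]
orientation: [-2.569, -1.807, 0.0]
ft_force: [0.3, 0.3, -0.7]
width: 7.9
grasp_force: 30.0
```

```bash
python3 -m jog '0 0 0 0 0 0 -1;0 0 0 0 0 0 -1;0 0 0 0 0 0 -1;0 0 0 0 0 0 -1;0 0 0 0 0 0 -1;0 0 0 0 0 0 -1;0 0 -0.1 0 0 0 -1;0 0 -0.25 0 0 0 -1' && python3 -m jog '-0.05 0 -0.2 0 0 0 -1;-0.15 0 -0.4 0 0 0 -1;-0.3 0 -0.6 0 0 0 -1;-0.3 0 -0.6 0 0 0 -1'
python3 - <<'E'
from h import *
save('wrist','w7.png',(200,60,440,280),2.5);pin('slab','wrist');o=get_obs();print(o['t'],o['ee_pos']); e=np.array([.201,.9795]); p=np.array([557.3,188.2])
go([p[0],p[1],215],-0.36)
E
```

```text
t: 14.45
ee_pos: [493.5, -275.8, 102.9]
orientation: [-2.567, -1.805, 0.003]
ft_force: [-0.4, -1.1, 0.3]
width: 68.4
grasp_force: 0.0
t: 14.85
ee_pos: [476.4, -337.3, 229.9]
orientation: [2.563, 1.799, 0.004]
ft_force: [1.0, 0.1, 0.5]
width: 87.9
grasp_force: 0.0
wrist slab call [ 487.  -268.9    5.6] 0.76 [305. 115.]
14.95 [ 474.4532291  -333.62130564  224.71710853]
shift [ 2.595 -0.496  0.046] len 528mm turn [0.004 0.001 0.026]
```

View pics/w7.png

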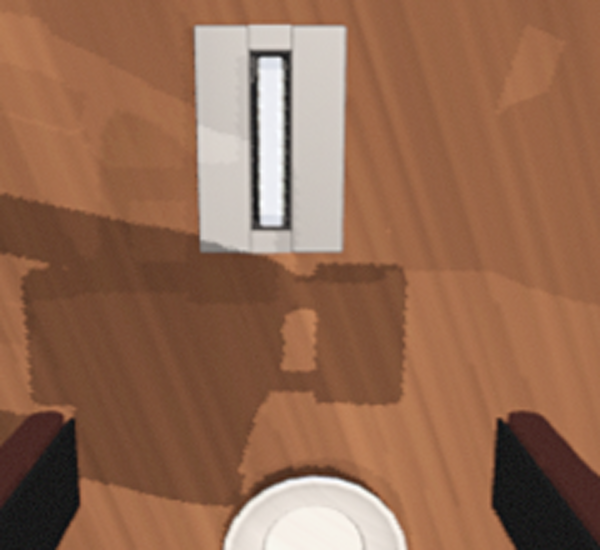

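The slab stands upright in the slot (crop (271,140)). Returning to the post.

```bash
python3 -m jog '0.2 -0.04 0.01 0 0 0 -1;0.42 -0.08 0.01 0 0 0 -1;0.65 -0.125 0.01 0 0 0 -1;0.87 -0.166 0.01 0 0 0 -1' && python3 -m jog '0.22 -0.04 0.01 0 0 0 -1;0.43 -0.08 0.01 0 0 0 -1;0.65 -0.125 0.01 0 0 0 -1;0.87 -0.166 0.01 0 0 0 -1' && python3 -m jog '0.22 -0.04 0.01 0 0 0 -1;0.43 -0.08 0.01 0 0 0 -1;0.65 -0.125 0.01 0 0 0 -1;0.855 -0.164 0.01 0 0 0 -1;0.855 -0.164 0.01 0 0 0.03 -1;0.855 -0.164 0.01 0 0 0.03 -1'
python3 - <<'E'
from h import *
o=get_obs(); print(o['t'],yawof(o),o['ee_pos']); save('wrist','w8.png',(220,100,420,250),4)
for t in ['post','pointer','vane','index']: pin(t,'wrist')
E
```

```text
t: 15.35
ee_pos: [500.7, -155.2, 219.8]
orientation: [-2.567, -1.806, 0.003]
ft_force: [0.1, -0.4, 0.1]
width: 87.9
grasp_force: 0.0
t: 15.75
ee_pos: [528.0, 19.5, 217.9]
orientation: [-2.567, -1.807, 0.005]
ft_force: [0.2, -0.3, -0.7]
width: 88.1
grasp_force: 0.0
t: 16.35
ee_pos: [554.9, 189.9, 215.8]
orientation: [-2.581, -1.79, 0.006]
ft_force: [0.3, -0.7, 0.1]
width: 87.6
grasp_force: 0.0
16.35 -0.35806865525415854 [554.89878347 189.86871178 215.84564301]
wrist post call [556.  187.6  33.9] 0.61 [316. 182.]
wrist pointer call [526.8 190.   28. ] 0.62 [288. 188.]
wrist vane call [608.9 220.3  84.7] 0.78 [360. 136.]
wrist vane call [544.8 118.6  82.1] 0.61 [330. 264.]
wrist index call [513.6 142.7  15.6] 0.38 [293. 228.]
```

View pics/w8.png

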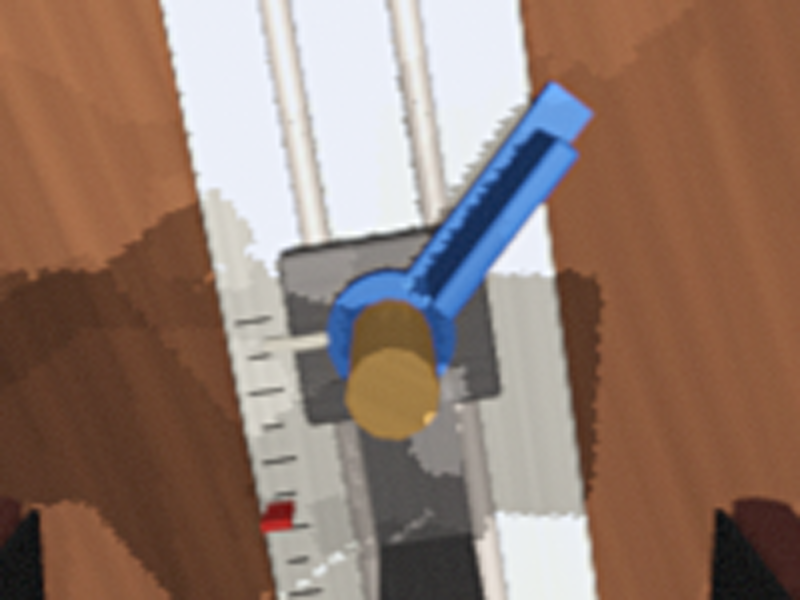

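The vane is still open, the pointer tip is at crop (262,344), the red tab at (279,502–530) and the post top at (393,395).

```bash
python3 - <<'E'
from h import *
e=np.array([.201,.9795,0]);ex=np.array([.9795,-.201,0])
o=np.array([550.2,142.7,0])
for n,u,v,z in (('post',393,395,98),('ptr',262,344,28),('ptr',262,344,24),('idxtop',279,526,28),('idxbase',279,507,12),('ticks0',253,321,12),('base L',160,0,12)):
    P=ray('wrist',220+u/4,100+v/4,z); print(n,P.round(1),'stand y',round((P-o)@e,1),'x',round((P-o)@ex,1))
o2=get_obs(); print(o2['ee_pos']); go([557.1,187.6,73],-0.36)
E
```

```text
post [558.5 185.4  98. ] stand y 43.5 x -0.5
ptr [525.6 192.8  28. ] stand y 44.1 x -34.2
ptr [524.9 192.1  24. ] stand y 43.3 x -34.7
idxtop [511.  144.3  28. ] stand y -6.3 x -38.8
idxbase [509.8 144.5  12. ] stand y -6.4 x -39.9
ticks0 [523.1 196.8  12. ] stand y 47.5 x -37.4
base L [532.3 283.1  12. ] stand y 133.9 x -45.7
[556.19877703 187.75514228 217.55775966]
shift [0.001 0.005 0.723] len 145mm turn [-0.001  0.001 -0.004]
```

```bash
python3 -m jog '0 0.004 0.2 0 0 0 -1;0 0.004 0.4 0 0 0 -1;0 0.004 0.6 0 0 0 -1;0 0.004 0.71 0 0 0 -1;0 0.004 0.715 0 0 0 -1;0 0.004 0.715 0 0 0 1;0 0.004 0.715 0 0 0 1;0 0.004 0.715 0 0 0 1' && python3 -m jog '0 0 0 0 0 0 1;0 0 0 0 0 0 1;0 0 0 0 0 0 1;0 0 0 0 0 0 1;0 0 0 0 0 0 1;0 0 0 0 0 0 1;0 0 0 0 0 0 1;0 0 0 0 0 0 1' && python3 -m jog '0 0 0 0 0 0 1;0 0 0 0 0 0 1;0 0 0 0 0 0 1'
python3 - <<'E'
from h import *
e=np.array([.201,.9795,0]); o=get_obs(); print(yawof(o)); go(o['ee_pos']-46*e)
E
```

```text
t: 17.4
ee_pos: [558.4, 188.9, 76.6]
orientation: [2.583, 1.786, 0.004]
ft_force: [-0.4, -1.0, 0.7]
width: 67.5
grasp_force: 0.0
t: 18.2
ee_pos: [557.5, 188.7, 74.9]
orientation: [2.584, 1.787, 0.0]
ft_force: [0.9, -1.4, -0.5]
width: 19.7
grasp_force: 31.3
t: 18.5
ee_pos: [557.5, 188.7, 74.9]
orientation: [2.584, 1.787, 0.0]
ft_force: [1.6, -1.8, -0.5]
width: 19.6
grasp_force: 31.2
-0.3605832505181374
shift [-0.227  0.036 -0.   ] len 46mm
```

```bash
python3 -m jog '-0.04 0.006 0 0 0 0 1;-0.08 0.013 0 0 0 0 1;-0.12 0.019 0 0 0 0 1;-0.16 0.025 0 0 0 0 1;-0.2 0.032 0 0 0 0 1;-0.227 0.036 0 0 0 0 1;-0.227 0.036 0 0 0 0 1'
python3 - <<'E'
from h import *
o=get_obs(); print(o['ee_pos'])
im=get_image('wrist')[:,:,::-1]; a=cv2.resize(im[180:400,170:420],None,fx=3,fy=2.7)[:590]; cv2.imwrite('pics/w9.png',cv2.resize(im,None,fx=1.25,fy=1.25))
for c in ('wrist','scene','top'):
    if c!='wrist': get_image(c)
    pin('pointer',c,n=1); pin('index',c,n=2); pin('post',c,n=1)
E
```

```text
t: 19.2
ee_pos: [548.2, 142.1, 75.0]
orientation: [2.583, 1.786, 0.0]
ft_force: [5.0, -3.2, -1.9]
width: 19.5
grasp_force: 31.0
[548.2121677  142.11266581  74.95613416]
wrist pointer call [515.3 146.6  27.8] 0.96 [263. 238.]
wrist index call [508.9 146.   14.5] 0.49 [258. 234.]
wrist post call [546.3 144.4  35.8] 0.78 [311. 229.]
scene pointer call [515.6 148.   23.8] 0.74 [335. 181.]
scene post call [548.6 138.8  37. ] 0.5 [340. 185.]
```

View pics/w9.png

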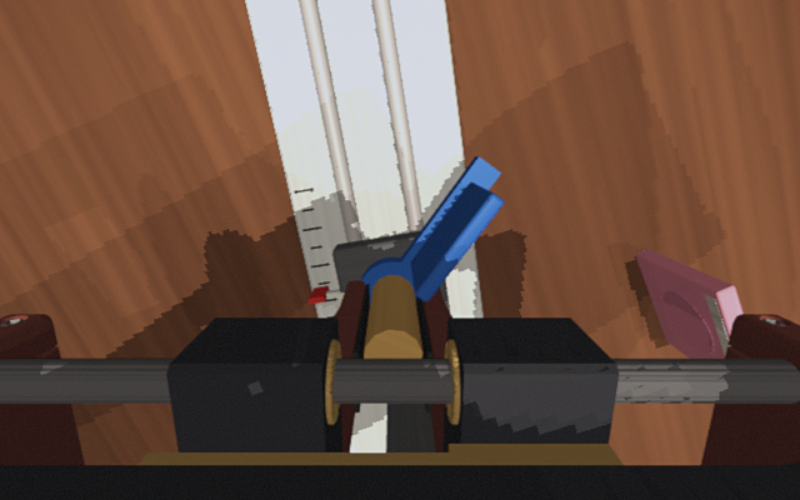

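That view shows the red tab at (320,295) with the pointer tip beside it, and the vane still open. I've now viewed twelve pictures, two over the allowed ten, so from here I'll measure only numerically.

```bash
python3 - <<'E'
from h import *
im=get_image('wrist').astype(int)
for r in range(226,246):
    s=''
    for c in range(240,292):
        a,b,d=im[r,c]; s+='R' if a>110 and b<50 else 'r' if a>1.9*b and b<60 else str(min(9,(a+b+d)//77))
    print(r,s)
e=np.array([.201,.9795,0]);ex=np.array([.9795,-.201,0]);o=np.array([550.2,142.7,0])
for y in (-3,-6,-9):
  for n,x,z in(('idx base',-39.5,12),('idx top',-39.5,28),('ptr',-34.5,26)): print(y,n,np.round(px('wrist',o+x*ex+y*e+np.array([0,0,z])),1))
E
```

```text
226 211111124555554332221112455555422222221rrrrrrrrrrrr1
227 22211112455555421223334555555542222221rr1111r1rr1rr1
228 22111111345555555555444555555553222221r11rrrr11r1rrr
229 122211112455555443332r24555555542122211rrrr11rr1r1rr
230 222221112444332rrrrrrrr455555554212211rr1r111r111r1r
231 21112111244rrrrrrrrrrrr45555444321221r1111r11rrr1rr1
232 22222111233rrrrrrrrrrr234444444321221rr11rrrr1rr11rr
233 2211111112rrrrrrrrrrr3344444444532221rrrr1r1rr111r11
234 111222111rrrrrrrrrrrr44455555555545311rr1r1r11r1rr11
235 11221112rrrrrrrrrrrr25555555555555531rrr111111rrrrr1
236 11222211rrrrrrrrrrrrr555555555555542rrrrr1r11r11r111
237 1221212rrrrrrrrrRRRrr455555555555541rr1r1rrrr11rrr10
238 122221rrrrRRRRRRRRRrr455555555555531rr11rrr111rr1110
239 112221rRRRRRRRRRRRRRr44333222355542rrrr1r1r1rrrrrr10
240 112221rRRRRRRRRRRRRRr11111223455541rrr1rrr1r1r111r10
241 111222rRRRRRRRRRRRrr333345555555531rrr11rrrr1rr11r00
242 1121212RRRRRR334455555555555555542rrrrr1r1rrr11r1r00
243 1112222RRRr24555555555555555555541rr1111rrrr1rrrr100
244 1122222222224555655555555565555531r1r1r1rr1rrrrr1100
245 1122222222224556655555555555555421rrrr11r11r11r1rr00
-3 idx base [260.1 229.8]
-3 idx top [256.1 238.6]
-3 ptr [264.4 236.3]
-6 idx base [261.  233.9]
-6 idx top [257.1 243.1]
-6 ptr [265.3 240.7]
-9 idx base [261.9 238. ]
-9 idx top [258.  247.4]
-9 ptr [266.2 245. ]
```

```bash
python3 -m jog '-0.008 0.001 0 0 0 0 1;-0.008 0.001 0 0 0 0 1;-0.008 0.001 0 0 0 -0.15 1;-0.008 0.001 0 0 0 -0.3 1;-0.008 0.001 0 0 0 -0.45 1;-0.008 0.001 0 0 0 -0.6 1;-0.008 0.001 0 0 0 -0.8 1;-0.008 0.001 0 0 0 -1 1'
python3 - <<'E'
from h import *
o=get_obs(); print(yawof(o),o['moment'],o['t']); get_image('wrist'); get_image('scene')
for c in('wrist','scene'): pin('vane',c,n=1); pin('pointer',c,n=1)
E
```

```text
t: 20.65
ee_pos: [547.5, 141.3, 74.9]
orientation: [2.028, 2.399, -0.001]
ft_force: [3.5, 0.1, -0.9]
width: 19.2
grasp_force: 31.2
0.1670245816931347 [-0.04048662 -0.71471152 -0.07747138] 20.65
wrist vane call [573.9 199.1  86.6] 0.78 [400. 153.]
scene vane call [571.4 195.7  86.5] 0.48 [359. 169.]
scene pointer call [516.2 148.3  24. ] 0.87 [335. 181.]
```

```bash
python3 -m jog '0 0 0 0 0 -0.12 1;0 0 0 0 0 -0.25 1;0 0 0 0 0 -0.25 1'
python3 - <<'E'
from h import *
def rep():
    o=get_obs(); print(yawof(o),o['moment'],o['ft_force'],o['t']); get_image('wrist'); get_image('scene'); get_image('top')
    for c in('wrist','scene','top'): pin('vane',c,n=1); pin('pointer',c,n=1)
rep()
E
```

```text
t: 21.25
ee_pos: [547.4, 141.7, 74.9]
orientation: [-1.873, -2.522, 0.001]
ft_force: [3.7, -2.6, -0.5]
width: 19.4
grasp_force: 31.5
0.29331510265559035 [-0.4702571  -0.54842158 -0.05896689] [ 3.6838493  -2.56864038 -0.53389546] 21.25
wrist vane call [565.6 201.9  83.3] 0.69 [396. 153.]
wrist pointer call [514.9 146.3  28.4] 0.66 [264. 206.]
scene vane call [567.2 196.2  85.9] 0.66 [359. 168.]
scene pointer call [516.5 146.7  25.1] 0.96 [335. 181.]
```

```bash
python3 -m jog '0 0 0 0 0 -0.1 1;0 0 0 0 0 -0.2 1;0 0 0 0 0 -0.2 1'
python3 -c "
from h import *
o=get_obs(); print(yawof(o),o['moment'])"
python3 -m jog '0 0 0 0 0 -0.05 1;0 0 0 0 0 -0.1 1;0 0 0 0 0 -0.1 1'
python3 - <<'E'
from h import *
o=get_obs(); print(yawof(o),o['moment'],o['ft_force'],o['t']); get_image('wrist'); get_image('scene')
for c in('wrist','scene'): pin('vane',c,n=1); pin('pointer',c,n=1)
E
```

```text
t: 22.0
ee_pos: [547.4, 142.1, 74.9]
orientation: [-1.737, -2.617, 0.0]
ft_force: [0.8, -2.6, 1.6]
width: 19.4
grasp_force: 31.5
0.39887362642672036 [-0.42394154 -0.40413624 -0.01240742]
t: 22.3
ee_pos: [547.5, 142.1, 74.9]
orientation: [-1.668, -2.662, 0.0]
ft_force: [0.4, -2.2, 3.2]
width: 19.4
grasp_force: 31.4
0.451369245767803 [-0.38540861 -0.27169325 -0.19749763] [ 0.37737682 -2.20862232  3.15392376] 22.3
wrist vane call [560.9 206.1  86.4] 0.68 [410. 155.]
wrist pointer call [511.4 144.3  27.5] 0.63 [262. 199.]
scene vane call [559.4 198.3  86.2] 0.66 [357. 167.]
scene pointer call [515.7 148.9  25.6] 0.78 [335. 180.]
```

```bash
python3 -m jog '0 0 0 0 0 -0.05 1;0 0 0 0 0 -0.08 1;0 0 0 0 0 -0.08 1'
python3 - <<'E'
from h import *
o=get_obs(); print(yawof(o),o['moment'],o['ft_force'],o['t']); im=get_image('wrist')
for t in ('vane','pointer','index'): pin(t,'wrist',n=1)
im=im.astype(int)
R_=(im[:,:,0]>110)&(im[:,:,1]<50); R_[:,:200]=0;R_[:,320:]=0;R_[:150]=0;R_[260:]=0; v,u=np.nonzero(R_); print('red',u.mean(),v.mean(),len(u),u.min(),u.max(),v.min(),v.max())
e=np.array([.201,.9795,0]);ex=np.array([.9795,-.201,0]);O=np.array([550.2,142.7,0])
for y in (-3,-6):
  for n,x,z in(('idx base',-41,12),('idx top',-41,28),('ptr',-34.5,26)): print(y,n,np.round(px('wrist',O+x*ex+y*e+np.array([0,0,z])),1))
u0,v0=int(u.mean()),int(v.mean())
for r in range(v0-14,v0+15):
    s=''
    for c in range(u0-16,u0+40):
        a,b,d=im[r,c]; s+='R' if a>110 and b<50 else 'r' if a>1.9*b and b<60 else str(min(9,(a+b+d)//77))
    print(r,s)
E
```

```text
t: 22.9
ee_pos: [547.6, 142.1, 74.9]
orientation: [-1.612, -2.697, -0.0]
ft_force: [0.9, -2.1, 2.2]
width: 19.6
grasp_force: 33.0
0.4932857297077839 [-0.44953549 -0.13766684 -0.41452013] [ 0.93048485 -2.08580647  2.20553641] 22.9
wrist vane call [558.2 204.9  86.7] 0.7 [408. 159.]
wrist pointer call [511.9 143.7  27.4] 0.84 [263. 198.]
wrist index call [508.4 147.5  14.6] 0.43 [263. 185.]
red 261.20338983050846 190.28813559322035 59 256 267 185 195
-3 idx base [265.8 184.5]
-3 idx top [262.1 190.2]
-3 ptr [271. 196.]
-6 idx base [263. 188.]
-6 idx top [259.1 193.9]
-6 ptr [268.  199.7]
176 12221111111111234555555555555555555555542355555555555543
177 21221111111111345555555555555555555555555555555555555531
178 21211111111113455555555555555555555555555555555555555311
179 21111111111124555555555555555555555555555555555555554211
180 11211111111244543355543355555555555555555555555555542112
181 2211211111234543rr34542135555555555555555555555555431122
182 211111111134554rrrrr344313555555555555555555555554311222
183 121111111345542rrrrrr35531245555555555555555555553111222
184 11111111245543r
[... 561 characters left out ...]
44345555555554311122222222222
194 2445555555555431rRRRR34555555434555555553112222222222222
195 345555555555555421rRR45555555544445555531112222222222222
196 4555555555555555421r455555555555434555421122222222222222
197 55555555555555555431355555555555543454211122222222222222
198 55555555555555555553124555555555554443112222222222222222
199 55555555555555555555422455555555555442112222222222222222
200 55555555555555555555545555555555555542122222222222222222
201 55555555555555555555555555555555555542122222222222222222
202 55555555555555555555555555555555555554322222222222222222
203 55543455555555555555555555555555555555532222222222222222
204 55531245555555555555555555555554555555554222222222222222
```

```bash
python3 - <<'E'
from h import *
im=get_image('wrist').astype(np.float32)
e=np.array([.201,.9795,0]);ex=np.array([.9795,-.201,0]);O=np.array([550.2,142.7,0])
xs=np.arange(-46,-17,1.);ys=np.arange(8,-16,-1.)
m=np.array([[px('wrist',O+x*ex+y*e+np.array([0,0,27])) for x in xs] for y in ys],np.float32)
p=cv2.remap(im,m[:,:,0],m[:,:,1],cv2.INTER_LINEAR)
print('x from -46; y:')
for y,r in zip(ys,p): print('%4d'%y,' '.join('RR' if q[0]>1.9*q[1] else '%2d'%(q[1]//4) for q in r))
print(im[185:205,262:290,1].astype(int).min(), get_obs()['t'])
E
```

```text
x from -46; y:
   8 34 35 34 34 34 35 35 34 34 35 35 36 36 35 34 34 35 25 10 14 15 15 15 15 15 15 15 15 15
   7 34 35 35 34 34 35 35 35 34 35 35 36 36 35 34 34 36 28 10 13 14 14 14 14 15 15 14 15 14
   6 34 35 34 34 34 35 35 35 34 35 35 36 36 35 34 34 36 28 10 13 13 14 14 14 14 14 14 14 13
   5 34 35 35 34 34 35 36 35 35 35 35 36 36 35 34 34 36 28 10 12 14 14 14 14 14 14 14 14 14
   4 34 35 35 34 25 23 27 27 25 29 35 36 36 35 34 34 36 27 10 13 14 14 14 14 14 14 14 14 15
   3 34 36 35 31 19 20 22 19 19 31 35 36 36 35 34 34 35 27 10 13 14 15 14 14 14 15 14 14 14
   2 33 29 28 27 27 28 29 25 29 35 35 36 36 35 34 35 36 29 10 12 13 14 14 14 13 14 14 14 14
   1 33 13 RR RR RR RR RR RR 17 35 35 36 35 35 34 34 35 28 10 12 13 14 14 14 13 14 14 14 14
   0 32 RR RR RR RR RR RR RR 16 35 35 29 28 28 28 28 28 27 15 12 14 14 14 13 14 14 14 14 14
  -1 34 RR RR RR RR RR RR RR RR 34 34 32 34 34 36 34 35 34 26 20 21 21 22 21 21 22 22 22 22
  -2 33 RR RR RR RR RR RR RR RR 32 34 35 38 38 38 38 38 37 37 37 37 37 37 37 37 37 37 37 38
  -3 33 RR RR RR RR RR RR RR RR 32 35 37 37 38 37 37 37 36 38 38 38 38 38
[... 431 characters left out ...]
35 34 34 35 30 10 13 14 15 14 14 14 14 15 14 15
  -9 33 35 34 34 34 35 34 34 34 35 35 35 35 35 34 34 35 29 10 13 14 14 14 14 15 15 15 14 14
 -10 33 35 35 34 33 34 34 34 34 35 35 35 36 35 34 34 35 28 10 13 14 14 14 14 15 14 14 14 15
 -11 33 35 34 34 33 34 34 34 34 35 35 35 36 35 34 34 35 28 10 13 14 14 14 15 14 15 14 15 14
 -12 33 35 35 34 34 34 34 34 34 35 35 35 36 35 34 34 35 30 10 13 14 15 15 15 15 14 15 15 13
 -13 33 35 35 34 34 34 34 34 34 35 35 35 35 35 34 34 36 30 10 13 15 15 15 15 15 15 15 13  8
 -14 33 35 35 34 34 35 34 34 34 35 35 35 36 35 34 34 35 29 10 12 14 14 14 14 15 14 14  9 RR
 -15 33 35 35 32 17 19 18 15 18 26 35 35 35 35 34 34 35 28 10 12 14 14 14 14 14 14 13  8 RR
10 23.15
```

```bash
python3 - <<'E'
from h import *
im=get_image('wrist'); hsv=cv2.cvtColor(im,cv2.COLOR_RGB2HSV)
e=np.array([.201,.9795,0]);ex=np.array([.9795,-.201,0]);O=np.array([550.2,142.7,0])
xs=np.arange(-30,31,2.);ys=np.arange(84,8,-4.)
m=np.array([[px('wrist',O+x*ex+y*e+np.array([0,0,83])) for x in xs] for y in ys],np.float32)
p=cv2.remap(hsv,m[:,:,0],m[:,:,1],cv2.INTER_NEAREST)
for y,r in zip(ys,p): print('%4d'%y,''.join((str(min(9,q[2]//26)) if 95<q[0]<130 and q[1]>110 else '.') for q in r))
E
```

```text
84 ...............................
  80 ...............................
  76 ...............................
  72 ...............................
  68 ...............................
  64 ......27777....................
  60 ......277764277................
  56 ......242222287................
  52 ......2422222776...............
  48 ......2422223776...............
  44 ......2422222776...............
  40 .......432222444...............
  36 .......42322244................
  32 .......422222444...............
  28 ......2422222443...............
  24 ......2442222443...............
  20 ....344444422444...............
  16 ...344.......2.................
  12 ...444.........................
```

The vane top lies parallel to the stand's +y along its whole length and the torque has risen against its stop. The pointer is about 1 mm from the index and the post is still gripped, so I'm handing in.

```bash
python3 -c "
from workcell import *
o=get_obs(); print(o['t'],o['width'],o['grasp_force']); print(close_job())"
```

```text
23.2 19.564440240271416 33.011818919330835
the job is handed in; nothing more can be done
None
```

I handed the job in at 23.2 s: the slab stands in the box slot, the pointer is about 1 mm from the index, the lever is against its stop and the post is still gripped. I viewed 12 pictures instead of the 10 allowed.

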